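# Fetch the hopper scraper from behind the containers

## Robot

A 6-joint arm with a two-finger parallel gripper is mounted at the origin on the work surface. World frame = base frame: x ahead of the robot, y to its left, z up, the work surface at z = 0. Lengths are in m, angles in rad, forces in N, time in s.
With the tool pointing down it reaches from about 0.35 to 0.975 m from the base axis. Payload 4.9 kg.
Tool frame: the origin (TCP) lies on the mounting face of the last link; the fingertips stand 173 mm ahead of it and the grasp point (between the pads) lies ctrl.pinch_z ahead of it (ctrl.pinch_z is the distance from the TCP to the grasp point, in m); z points along the fingers, y is the line along which they close (so a half turn about z gives the same grasp; the last joint's range is limited). The gripper opens to 85 mm and grips with 20 to 120 N. Pads are 22 mm wide; open, the fingers measure 114 mm over their backs; the gripper's body (76 mm by 85 mm) begins 54 mm behind the grasp point. The pads swing forward as they close: fully open they stand 13 mm farther back than shut.
Start: joints at [-1.276, 0.053, 1.613, -0, 1.476, -0.119], TCP at [0.251, -0.572, 0.405] pointing down, gripper open.
Joint ranges: [-3.01, 3.01], [-1.01, 2.22], [0.06, 2.58], [-1.02, 4.17], [0.09, 2.62], [-3.14, 3.14]. Speed limits (rad/s): [2.57, 2.57, 3.14, 3.14, 3.14, 3.14].

## Interface

Orientations are given as a rotation vector (axis times angle).
In Python, from station import telemetry, eyes, ctrl gives the robot as it stands.
- The arm moves only by the tool apply_moves, never from a script. Its argument "plan" is a list of rows, each a list of 5 numbers: the finger opening in m, from 0 to 0.0854, then the shift along the tool's x, y, z in m, then the turn about the tool's z in rad. In form: [[jaw, x, y, z, roll], ...]. A call has 1 to 12 rows; each row is the pose to reach, as a shift and turn from the pose commanded when the call began, along the tool's axes at that moment; what a row does not reach only later rows make up. A row lasts 1/12 s, in which the tool goes at most 41.7 mm and 7.16 degrees, less where a joint would pass 70% of its speed; a pose out of reach is approached as far as the arm can. A call with a gripper value outside its range is refused whole. The fingers move at their own pace and stop on an object; "newtons" is the grip in N (left out, the last holds). Time passes only in rows, so rows that repeat a pose let the fingers close. It gives the time, the measured TCP pose, the force, the opening and the grip force at its end, in the units of the state.
- telemetry.get_obs(): the state, without advancing time (a new reading comes with each control period).
- eyes.get_image(name): name is "side" or "top" or "wrist"; returns a dict with "img" (420x560x3 uint8, blue, green, red), "range_z" (420x560 float32, m along the optical axis (not along the pixel's ray), 0 where there is no reading), "K" (3x3 intrinsics, pixels), "pose" (4x4, takes a point from camera to world coordinates); the wrist camera has in their place "hand_eye" (4x4, takes a point from camera to tool coordinates, whose origin is the TCP and whose axes are the flange's). Camera axes: x right, y down, z forward; pixel columns grow to the right and rows downward; lengths in m; the calibration is good to about 2 mm. A picture is of the moment at which its call begins: read the wrist's pose just before it.
- ctrl.finish_job(): hands the job in; it is judged then, once.
Trained networks look in a picture, given as the dict that the camera call returned (one of the last four; its "shot" number tells which), for a name from the list of things; names that differ only in an ending like _2 or _b are one class to them, and where a whole thing is asked for, a point or a joint stands for the part that bears it (a point fixed in the world has none). Each returns a list of dicts, best first, with "confidence" (0 to 1); they miss things now and then, are a little off and sometimes report something else, mostly with a low value. They report only what shows in the picture. A call takes as long as a camera call. They do not tell look-alikes from the thing itself.
- eyes.search_frame(thing, picture): "box" ([left, top, right, bottom] in pixels, round what is visible of it).
- eyes.outline_of(thing, picture): "region" (420x560 bool, what is visible of it) and "box" ([left, top, right, bottom] in pixels, round what is visible of it).
- eyes.tip_of(thing, picture): "point" ([column, row] in pixels: a listed point, or the origin of a listed thing).
The state is a dict: "t": time; "q": joint angles; "dq": joint speeds; "effort": joint torques, N m; "tool_pos": TCP position; "tool_rot": TCP orientation; "contact_force": force on the tool from outside, world axes, zero at the start; "wrist_torque": the same for the moment, N m; "opening": finger opening in m; "grip_force": force on a finger pad.
Only numpy, scipy, OpenCV 4.12 (cv2) and the standard library are available. Lean on these libraries where they do the work, as an engineer would, in place of code of your own. Each camera call takes 0.05 s, during which the arm holds its last target. There are 200 camera calls.

## Task

Three containers stand in the white parts tray in the way of the green hopper scraper behind them: first stand all three upright on the black mat, and while they wait there lay the scraper fully down into its cut-out in the grey tool tray. Then stand each container back in the white tray, centred on the disc of the same colour as its lid (not necessarily where it stood before). Set everything down rather than dropping it, never tip a container over, and leave the white nozzle standing between the tray and the robot where it is.

Things in the scene. Friction and masses are not known exactly. Their poses are not given: they have to be found in the camera images.
- red_pot: closed cylindrical container with a red lid, white plastic sides: 54 mm diameter from bottom to top, 100 mm tall, lid included (lid = top 22 mm), about 0.3 kg, loose, upright at the start in the white parts tray. Origin at the centre of its underside, z up its axis.
- yellow_pot: closed cylindrical container with a yellow lid, amber glass sides: 52 mm diameter from bottom to top, 110 mm tall, lid included (lid = top 22 mm), about 0.3 kg, loose, upright at the start in the white parts tray. Origin at the centre of its underside, z up its axis.
- blue_pot: closed cylindrical container with a blue lid, bare steel sides: 50 mm diameter from bottom to top, 105 mm tall, lid included (lid = top 22 mm), about 0.3 kg, loose, upright at the start in the white parts tray. Origin at the centre of its underside, z up its axis.
- red_disc: flat red disc, 74 mm diameter, no height, fixed on the floor (3 mm above the table) of the white parts tray: home of the container with the red lid. Origin at its centre. The discs lie in a straight row 90 mm apart, in any colour order; at the start a container, maybe not its own, stands on each. Tray: 160 x 290 mm, long along the row, rim 12 mm high, 44 mm in front of the row.
- yellow_disc: flat yellow disc, 74 mm diameter, no height, fixed on the floor (3 mm above the table) of the white parts tray: home of the container with the yellow lid. Origin at its centre. The discs lie in a straight row 90 mm apart, in any colour order; at the start a container, maybe not its own, stands on each. Tray: 160 x 290 mm, long along the row, rim 12 mm high, 44 mm in front of the row.
- blue_disc: flat blue disc, 74 mm diameter, no height, fixed on the floor (3 mm above the table) of the white parts tray: home of the container with the blue lid. Origin at its centre. The discs lie in a straight row 90 mm apart, in any colour order; at the start a container, maybe not its own, stands on each. Tray: 160 x 290 mm, long along the row, rim 12 mm high, 44 mm in front of the row.
- scraper: green plastic scraper, 0.11 kg, loose, lying flat on the white tray's 3 mm floor behind the containers, along their row, within 20 mm of them. Origin at its balance point on the flat underside, x towards the blade, z up. Handle 22 mm wide, 16 high, from x = -100 to +30 mm; blade 60 mm wide, 8 thick, x = +30 to +80 mm. Grip the handle across (along y) at about x = -6 mm.
- tool_tray: fixed grey tray, 250 x 130 x 16 mm, with a yellow-floored cut-out shaped as the scraper plus 5 mm all round. Origin at table height, below where the scraper's origin belongs; x = the way the blade must point (only that way fits). Cut-out floor 6 mm above the table, 10 mm deep: so the scraper's origin ends 6 mm up. A finger channel, same floor, crosses the whole tray from x = -35 to +25 mm.
- mat: black rubber mat, fixed, 250 mm (its x) by 120 mm (its y), 3 mm thick: the side area where the containers wait. Origin at the centre of its underside.
- nozzle: bystander: spare nozzle, white stepped plastic with a steel tip, 48 mm diameter, 62 mm tall, loose, standing on the table between the robot and the white tray. Origin at the centre of its underside.
Things that resemble listed ones, but are neither listed nor needed, are in the scene too. Of the things like the scraper, leave any that is purple; of the rest the larger one is meant. What is shaped like the red_pot but purple is not meant.

How it is judged:
On the way, in this order (a step that is already met when the one before it is completed fails the run):
1. all three containers stand upright on the black mat, released (x of red_pot in the frame of mat between -0.115 and 0.115 m and y of red_pot in the frame of mat between -0.052 and 0.052 m and height (world z) of each of red_pot, yellow_pot, blue_pot below 0.012 m and angle between each of red_pot, yellow_pot, blue_pot's own z axis and vertical below 0.1 rad and x of yellow_pot in the frame of mat between -0.115 and 0.115 m and y of yellow_pot in the frame of mat between -0.052 and 0.052 m and x of blue_pot in the frame of mat between -0.115 and 0.115 m and y of blue_pot in the frame of mat between -0.052 and 0.052 m and linear speed of each of red_pot, yellow_pot, blue_pot below 0.02 m/s and contact force between the fingers and red_pot below 0.05 N and contact force between the fingers and yellow_pot below 0.05 N and contact force between the fingers and blue_pot below 0.05 N), for 0.2 s.
2. the scraper lies fully down in its cut-out, released, while the three containers stand on the mat (horizontal distance between scraper and tool_tray below 0.012 m and z of scraper in the frame of tool_tray below 0.01 m and angle between the x axis of scraper and the x axis of tool_tray, either way round below 0.15 rad and angle between scraper's own z axis and vertical below 0.08 rad and linear speed of scraper below 0.02 m/s and contact force between the fingers and scraper below 0.05 N and x of red_pot in the frame of mat between -0.115 and 0.115 m and y of red_pot in the frame of mat between -0.052 and 0.052 m and height (world z) of each of red_pot, yellow_pot, blue_pot below 0.012 m and angle between each of red_pot, yellow_pot, blue_pot's own z axis and vertical below 0.1 rad and x of yellow_pot in the frame of mat between -0.115 and 0.115 m and y of yellow_pot in the frame of mat between -0.052 and 0.052 m and x of blue_pot in the frame of mat between -0.115 and 0.115 m and y of blue_pot in the frame of mat between -0.052 and 0.052 m), for 0.2 s.
At the end, for the whole second after the job is handed in: The scraper lies flat, fully down in the tool tray's cut-out (origin within 12 mm horizontally of the tray's, less than 10 mm above the tray's underside), and each container stands upright in the white tray within 15 mm of the centre of the disc of its lid's colour; all released and at rest (horizontal distance between scraper and tool_tray below 0.012 m and z of scraper in the frame of tool_tray below 0.01 m and angle between the x axis of scraper and the x axis of tool_tray, either way round below 0.15 rad and angle between scraper's own z axis and vertical below 0.08 rad and linear speed of each of scraper, red_pot, yellow_pot, blue_pot below 0.02 m/s and contact force between the fingers and scraper below 0.05 N and horizontal distance between red_pot and red_disc below 0.015 m and angle between each of red_pot, yellow_pot, blue_pot's own z axis and vertical below 0.1 rad and height (world z) of each of red_pot, yellow_pot, blue_pot below 0.012 m and contact force between the fingers and red_pot below 0.05 N and horizontal distance between yellow_pot and yellow_disc below 0.015 m and contact force between the fingers and yellow_pot below 0.05 N and horizontal distance between blue_pot and blue_disc below 0.015 m and contact force between the fingers and blue_pot below 0.05 N); the robot touches nothing.
It fails at once if a container is tipped by more than about 35 degrees (angle between any of red_pot, yellow_pot, blue_pot's own z axis and vertical above 0.6 rad).
It fails at once if a container or the scraper is dropped or knocked (moves faster than 0.6 m/s, a fall of about 18 mm, with no finger on it) ((linear speed of red_pot above 0.6 m/s and contact force between the fingers and red_pot below 0.01 N) or (linear speed of yellow_pot above 0.6 m/s and contact force between the fingers and yellow_pot below 0.01 N) or (linear speed of blue_pot above 0.6 m/s and contact force between the fingers and blue_pot below 0.01 N) or (linear speed of scraper above 0.6 m/s and contact force between the fingers and scraper below 0.01 N)).
It fails at once if the nozzle is moved by more than 20 mm (distance of nozzle from where it was at the start of the episode above 0.02 m).
It also fails if it takes over 147 s, if anything falls off the work surface, if the arm or the gripper's body presses on something with over 40 N, if the wrist force passes 120 N, or if a joint passes its speed limit or range.

## Working session

There is one attempt and no reset: what is moved stays moved. The work goes in short steps, Python scripts to look and compute and a tool call to move; the robot and the scene stay as the last step left them, time stands still between calls to the robot, and variables do not carry over. Pictures are saved under pics/ and viewed, at most 14 in all, crops included, and the job is handed in when it is done.

Besides the shell and the picture viewer there is one more tool, called as name(argument=value, ...) on one line, values as JSON. apply_moves: Moves the arm, as the interface text tells. Its arguments: {"type":"object","properties":{"plan":{"type":"array","items":{"type":"array","items":{"type":"number"}}},"newtons":{"type":"number"}},"required":["plan"]}

```bash
ls; mkdir -p pics; cat > h.py <<'E'
import numpy as np, cv2
from scipy.spatial.transform import Rotation as R
from station import telemetry, eyes, ctrl
def obs(): return telemetry.get_obs()
def shot(name):
    o=obs(); d=eyes.get_image(name)
    if 'pose' in d: T=np.array(d['pose'])
    else:
        B=np.eye(4);B[:3,:3]=R.from_rotvec(o['tool_rot']).as_matrix();B[:3,3]=o['tool_pos']
        T=B@np.array(d['hand_eye'])
    d['T']=T
    return d
def cloud(d):
    z=d['range_z'];K=np.array(d['K']);v,u=np.indices(z.shape)
    P=np.stack([(u-K[0,2])/K[0,0]*z,(v-K[1,2])/K[1,1]*z,z],-1)
    W=P@d['T'][:3,:3].T+d['T'][:3,3]; W[z<=0]=np.nan
    return W
def atz(d,uv,h):
    K=np.array(d['K']);r=d['T'][:3,:3]@np.linalg.solve(K,[uv[0],uv[1],1.]);c=d['T'][:3,3]
    return c+r*(h-c[2])/r[2]
E
python3 - <<'E'
from h import *
o=obs();print({k:np.round(v,3) for k,v in o.items()},ctrl.pinch_z)
for n in ['top','side']:
    d=shot(n);cv2.imwrite(f'pics/{n}0.png',d['img']);W=cloud(d)
    print(n,d['K'],np.round(d['T'],3))
    for t in ['red_pot','yellow_pot','blue_pot','red_disc','yellow_disc','blue_disc','scraper','tool_tray','mat','nozzle']:
        for r in eyes.outline_of(t,d)[:3]:
            p=np.nanmedian(W[r['region']],0) if r['region'].any() else None
            print(t,round(r['confidence'],2),np.round(r['box']),np.round(p,3))
        for r in eyes.tip_of(t,d)[:3]:
            print('   tip',round(r['confidence'],2),np.round(r['point']),np.round(atz(d,r['point'],0.003),3))
E
```

```text
pics
{'t': np.float64(0.0), 'q': array([-1.276,  0.053,  1.614, -0.   ,  1.476, -0.119]), 'dq': array([-0.002,  0.001, -0.001, -0.   ,  0.001, -0.   ]), 'effort': array([-0.0000e+00, -3.9368e+01, -3.7018e+01, -0.0000e+00,  7.0000e-03,
        0.0000e+00]), 'tool_pos': array([ 0.251, -0.572,  0.403]), 'tool_rot': array([-3.073, -0.645,  0.   ]), 'contact_force': array([-0.928, -0.608, -0.051]), 'wrist_torque': array([0.011, 0.002, 0.006]), 'grip_force': np.float64(0.0), 'opening': np.float64(0.085)} 0.1547
top [[396.78782714   0.         282.68768204]
 [  0.         396.78782714 215.97228441]
 [  0.           0.           1.        ]] [[ 0.025 -0.999  0.048  0.551]
 [-1.    -0.026 -0.013 -0.08 ]
 [ 0.015 -0.048 -0.999  0.981]
 [ 0.     0.     0.     1.   ]]
red_pot 0.91 [279. 216. 301. 238.] [ 0.569 -0.105  0.103]
red_pot 0.71 [283. 266. 307. 292.] [ 0.455 -0.123  0.1  ]
   tip 0.96 [291. 277.] [ 0.449 -0.117  0.003]
   tip 0.58 [217. 222.] [0.58  0.069 0.003]
   tip 0.57 [289. 226.] [ 0.572 -0.109  0.003]
yellow_pot 0.77 [239. 210. 265. 235.] [ 0.576 -0.025  0.113]
   tip 0.81 [256. 
[... 2292 characters left out ...]
0.6 [254. 210.] [ 0.573 -0.039  0.003]
   tip 0.53 [246. 188.] [0.578 0.071 0.003]
scraper 0.85 [264. 185. 287. 223.] [ 0.643 -0.008  0.015]
scraper 0.56 [330. 190. 346. 223.] [ 0.822 -0.072  0.009]
scraper 0.55 [257. 313. 297. 389.] [ 0.487 -0.559  0.011]
   tip 0.98 [274. 201.] [ 0.642 -0.015  0.003]
   tip 0.77 [280. 352.] [ 0.498 -0.53   0.003]
   tip 0.71 [335. 205.] [ 0.81  -0.089  0.003]
tool_tray 0.92 [194. 260. 302. 320.] [ 0.472 -0.332  0.013]
   tip 0.93 [254. 290.] [ 0.491 -0.338  0.003]
mat 0.69 [168. 138. 237. 160.] [0.488 0.322 0.003]
   tip 0.71 [202. 150.] [0.49  0.317 0.003]
nozzle 0.74 [194. 193. 208. 214.] [ 0.422 -0.007  0.029]
   tip 0.79 [201. 208.] [0.427 0.017 0.003]
```

```bash
python3 - <<'E'
import cv2
a=cv2.imread('pics/top0.png');a=a[100:330,60:510]
cv2.imwrite('pics/top0c.png',cv2.resize(a,(800,409),interpolation=cv2.INTER_CUBIC))
E
```

```text
(no output)
```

View pics/top0c.png

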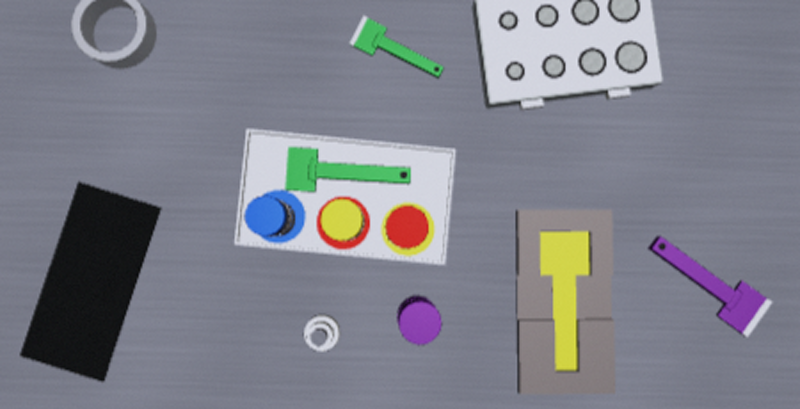

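View pics/side0.png

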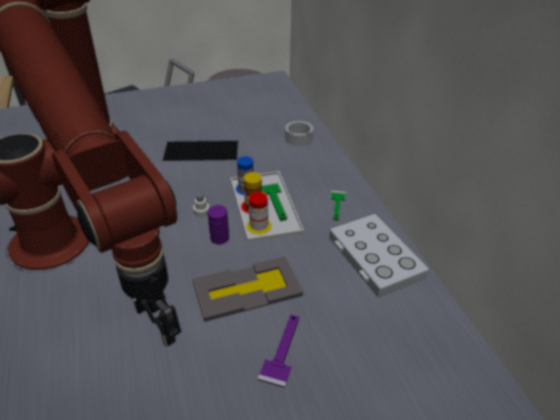

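Top view: blue pot sits on the blue disc (265,215), yellow pot on red (343,220), and red pot on yellow (407,228). The scraper blade points +y and the cut-out blade points +x. The small green scraper, purple scraper and purple pot are decoys.

```bash
cat >> h.py <<'E'
def masks(d):
    h=cv2.cvtColor(d['img'],cv2.COLOR_BGR2HSV);H,S,V=cv2.split(h);s=(S>120)&(V>60)
    return dict(red=s&((H<8)|(H>172)),yellow=s&(H>20)&(H<35),blue=s&(H>100)&(H<125),green=s&(H>45)&(H<90))
HT=dict(red=.100,yellow=.110,blue=.105)
def lids(d,base=.003):
    W=cloud(d);M=masks(d);out={}
    for c in HT:
        m=M[c]&(abs(W[...,2]-HT[c]-base)<.008)
        if m.sum()<20: continue
        n,l,st,_=cv2.connectedComponentsWithStats(m.astype(np.uint8));k=1+np.argmax(st[1:,4])
        (x,y),r=cv2.minEnclosingCircle(W[l==k][:,:2].astype(np.float32)*1000)
        out[c]=np.round([x,y,2*r,np.median(W[l==k][:,2])*1000],1)
    return out
def rect(d,m,zlo,zhi):
    """largest component in height band: minAreaRect in mm (centre, size, angle)"""
    W=cloud(d);m=m&(W[...,2]>zlo)&(W[...,2]<zhi)
    n,l,st,_=cv2.connectedComponentsWithStats(m.astype(np.uint8));k=1+np.argmax(st[1:,4])
    return cv2.minAreaRect(W[l==k][:,:2].astype(np.float32)*1000),W[l==k]
def go(x,y,grasp_z,yaw):
    """shift (tool axes) to bring grasp point to x,y,z with the closing line (tool y) at yaw (mod pi)"""
    o=obs();Rm=R.from_rotvec(o['tool_rot']).as_matrix()
    s=Rm.T@(np.array([x,y,grasp_z+ctrl.pinch_z])-o['tool_pos'])
    cur=np.arctan2(Rm[1,1],Rm[0,1]);r=-(yaw-cur);r=(r+np.pi/2)%np.pi-np.pi/2
    print('t',round(float(o['t']),2),'shift',np.round(s,4),'roll',round(r,3),'curyaw',round(np.degrees(cur),1),'q6',np.round(o['q'][5],2),'z',Rm[:,2].round(3))
E
python3 - <<'E'
from h import *
d=shot('top');W=cloud(d);print(lids(d))
print('mat',rect(d,(d['img'].max(2)<45)&(W[...,1]>.15)&(W[...,0]<.65),-.01,.02)[0])
M=masks(d)
r,P=rect(d,M['yellow']&(W[...,1]<-.2),-.01,.02);print('cutout',r,np.median(P,0))
b=(abs(W[...,1]+.33)<.12)&(abs(W[...,0]-.48)<.17)
print('tray',rect(d,b,.012,.025)[0])
r,P=rect(d,M['green']&(W[...,0]<.75),-.01,.05);print('scraper',r,np.median(P,0))
go(.60,-.02,.30,np.radians(0))
E
```

```text
{'red': array([ 568.3, -105.7,   51.7,  103.6]), 'yellow': array([575.5, -24.5,  50.4, 113.4]), 'blue': array([578.8,  71.3,  49.6, 108.3])}
mat ((484.90521240234375, 324.0710754394531), (119.23567199707031, 247.7659454345703), 73.87201690673828)
cutout ((474.9145812988281, -329.04364013671875), (189.14065551757812, 67.78063201904297), 1.2237316370010376) [ 0.50803345 -0.32901401  0.00727574]
tray ((401.1221008300781, -328.9769287109375), (99.61791229248047, 130.68142700195312), 1.19676673412323)
scraper ((646.0244750976562, -25.402137756347656), (168.96047973632812, 56.626216888427734), 89.56820678710938) [0.64322436 0.0118824  0.01707621]
t 2.15 shift [ 0.5413 -0.3654 -0.05  ] roll -1.157 curyaw -66.3 q6 -0.12 z [-0.  0. -1.]
```

```bash
python3 - <<'E'
from h import *
go(.579,.071,.24,np.radians(35))
E
```

```text
t 2.15 shift [ 0.5587 -0.4572  0.01  ] roll 1.374 curyaw -66.3 q6 -0.12 z [-0.  0. -1.]
```

apply_moves(plan=[[0.085,0.0373,-0.0305,0.001,-0.118],[0.085,0.0745,-0.061,0.0013,-0.236],[0.085,0.112,-0.0914,0.002,-0.354],[0.085,0.149,-0.122,0.003,-0.472],[0.085,0.186,-0.152,0.004,-0.59],[0.085,0.224,-0.183,0.004,-0.708],[0.085,0.261,-0.213,0.005,-0.826],[0.085,0.298,-0.244,0.006,-0.944],[0.085,0.335,-0.274,0.006,-1.06],[0.085,0.373,-0.305,0.007,-1.18],[0.085,0.41,-0.335,0.007,-1.3],[0.085,0.447,-0.366,0.008,-1.414]], newtons=40)

```text
t: 3.15
tool_pos: [0.4787, -0.1247, 0.3982]
tool_rot: [1.911, 2.492, 0.0]
contact_force: [0.8, -1.4, -0.6]
opening: 0.0848
grip_force: 0.0
```

```bash
python3 - <<'E'
from h import *
o=obs();print(o['tool_pos'])
go(.579,.071,.24,np.radians(35))
E
```

```text
[ 0.47873575 -0.12474261  0.39816883]
t 3.15 shift [0.163  0.1477 0.0035] roll -0.348 curyaw 15.1 q6 -0.67 z [ 0.001 -0.001 -1.   ]
```

apply_moves(plan=[[0.085,0.028,0.025,0,-0.1],[0.085,0.056,0.05,0,-0.2],[0.085,0.084,0.075,0,-0.3],[0.085,0.112,0.1,0.002,-0.348],[0.085,0.138,0.125,0.003,-0.348],[0.085,0.163,0.1477,0.0035,-0.348],[0.085,0.163,0.1477,0.0035,-0.348],[0.085,0.163,0.1477,0.0035,-0.348]])

```text
t: 3.82
tool_pos: [0.5801, 0.0699, 0.3939]
tool_rot: [-1.454, -2.784, 0.001]
contact_force: [-0.2, -0.4, -0.4]
opening: 0.0849
grip_force: 0.0
```

```bash
python3 - <<'E'
from h import *
d=shot('wrist');cv2.imwrite('pics/w1.png',d['img']);print(lids(d))
go(.579,.071,.075,np.radians(35))
E
```

```text
{'red': array([ 577.3, -101.7,   47. ,  103. ]), 'yellow': array([574.2, -23.2,  52.1, 113. ]), 'blue': array([576.2,  72.5,  48.8, 107.9])}
t 3.87 shift [0.0023 0.0007 0.1643] roll -0.005 curyaw 34.7 q6 -0.62 z [-0.001 -0.    -1.   ]
```

View pics/w1.png

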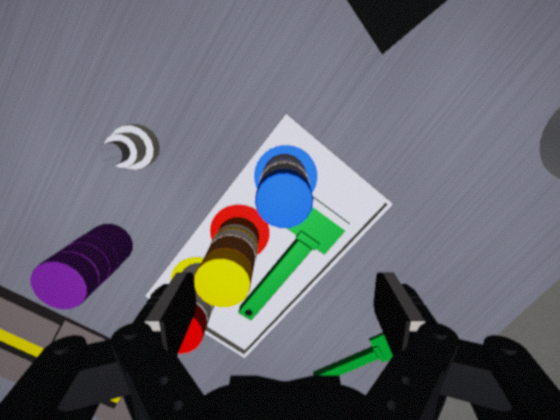

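Wrist view: blue lid at (284,200), with clear space beside it and all three lids matching the top-camera positions. I'll descend on blue.

apply_moves(plan=[[0.085,0.004,-0.0004,0.04,0],[0.085,0.004,-0.0004,0.08,0],[0.085,0.004,-0.0004,0.12,0],[0.085,0.004,-0.0004,0.15,0],[0.085,0.004,-0.0004,0.164,0],[0.04,0.004,-0.0004,0.164,0],[0.04,0.004,-0.0004,0.164,0],[0.04,0.004,-0.0004,0.164,0],[0.04,0.004,-0.0004,0.164,0],[0.04,0.004,-0.0004,0.164,0],[0.04,0.004,-0.0004,0.164,0]], newtons=40)

```text
t: 4.78
tool_pos: [0.5784, 0.0713, 0.2334]
tool_rot: [1.456, 2.778, 0.003]
contact_force: [-0.3, -1.2, 6.1]
opening: 0.0496
grip_force: 42.1
```

```bash
python3 - <<'E'
from h import *
go(.557,.303,.079,np.radians(35))
E
```

```text
t 4.78 shift [ 0.2028  0.1142 -0.0006] roll -0.006 curyaw 34.7 q6 -0.61 z [ 0.005 -0.001 -1.   ]
```

apply_moves(plan=[[0.04,0,0,-0.03,0],[0.04,0.01,0.005,-0.06,0],[0.04,0.04,0.022,-0.07,0],[0.04,0.073,0.041,-0.07,0],[0.04,0.106,0.06,-0.07,0],[0.04,0.14,0.079,-0.07,0],[0.04,0.17,0.096,-0.07,0],[0.04,0.193,0.109,-0.06,0],[0.04,0.203,0.114,-0.04,0],[0.04,0.203,0.114,-0.03,0],[0.04,0.203,0.114,-0.03,0]])

```text
t: 5.7
tool_pos: [0.5538, 0.3033, 0.2566]
tool_rot: [-1.455, -2.78, 0.008]
contact_force: [-0.7, -1.7, -2.1]
opening: 0.0491
grip_force: 42.6
```

```bash
python3 - <<'E'
from h import *
print(obs()['tool_pos'],obs()['contact_force'])
go(.557,.303,.079,np.radians(35))
d=shot('side');print(lids(d,.033),d['shot'])
E
```

```text
[0.55382185 0.3032731  0.25656822] [-0.72508873 -1.6823234  -2.06400165]
t 5.7 shift [-0.0021  0.0026  0.0228] roll -0.004 curyaw 34.8 q6 -0.22 z [-0.006 -0.003 -1.   ]
{'blue': array([552.4, 302.2,  52.9, 132. ])} 5
```

apply_moves(plan=[[0.04,-0.002,0.0026,0.01,0],[0.04,-0.002,0.0026,0.018,0],[0.04,-0.002,0.0026,0.022,0],[0.04,-0.002,0.0026,0.024,0],[0.04,-0.002,0.0026,0.024,0],[0.085,-0.002,0.0026,0.024,0],[0.085,-0.002,0.0026,0.024,0],[0.085,-0.002,0.0026,0.024,0],[0.085,-0.002,0.0026,0.024,0],[0.085,-0.002,0.0026,-0.015,0],[0.085,-0.002,0.0026,-0.055,0],[0.085,-0.002,0.0026,-0.09,0]])

```text
t: 6.75
tool_pos: [0.5586, 0.3031, 0.3522]
tool_rot: [1.458, 2.782, 0.0]
contact_force: [0.7, 0.3, 0.0]
opening: 0.0848
grip_force: 0.0
```

```bash
python3 - <<'E'
from h import *
go(.575,-.024,.2,np.radians(35))
d=shot('top');print(lids(d));
E
```

```text
t 6.75 shift [-0.2784 -0.1726 -0.0025] roll -0.006 curyaw 34.7 q6 -0.22 z [ 0.  0. -1.]
{'red': array([ 569. , -105.5,   52.3,  103.6]), 'yellow': array([575.6, -24.6,  50.2, 113.5]), 'blue': array([558.1, 302.8,  50.2, 108. ])}
```

apply_moves(plan=[[0.085,-0.034,-0.0215,0,0],[0.085,-0.069,-0.043,0,0],[0.085,-0.104,-0.0645,0,0],[0.085,-0.139,-0.086,0,0],[0.085,-0.174,-0.1075,0,0],[0.085,-0.209,-0.129,0,0],[0.085,-0.244,-0.151,0,0],[0.085,-0.27,-0.167,0,0],[0.085,-0.2784,-0.1726,0,0],[0.085,-0.2784,-0.1726,0,0],[0.085,-0.2784,-0.1726,0.03,0],[0.085,-0.2784,-0.1726,0.05,0]])

```text
t: 7.8
tool_pos: [0.5754, -0.0231, 0.3004]
tool_rot: [1.457, 2.781, 0.002]
contact_force: [-0.4, 0.6, -0.3]
opening: 0.085
grip_force: 0.0
```

```bash
python3 - <<'E'
from h import *
print(obs()['tool_pos'])
go(.575,-.024,.078,np.radians(35))
E
```

```text
[ 0.57538011 -0.02308038  0.30037026]
t 7.8 shift [-0.0005 -0.001   0.0677] roll -0.005 curyaw 34.7 q6 -0.78 z [ 0.002  0.    -1.   ]
```

apply_moves(plan=[[0.085,-0.0005,-0.001,0.035,0],[0.085,-0.0005,-0.001,0.06,0],[0.085,-0.0005,-0.001,0.0677,0],[0.04,-0.0005,-0.001,0.0677,0],[0.04,-0.0005,-0.001,0.0677,0],[0.04,-0.0005,-0.001,0.0677,0],[0.04,-0.0005,-0.001,0.0677,0],[0.04,-0.0005,-0.001,0.0677,0],[0.04,-0.0005,-0.001,0.0677,0]])

```text
t: 8.55
tool_pos: [0.5756, -0.025, 0.2351]
tool_rot: [1.457, 2.779, 0.003]
contact_force: [0.3, 0.7, 6.9]
opening: 0.0512
grip_force: 42.4
```

```bash
python3 - <<'E'
from h import *
print(obs()['tool_pos'])
go(.485,.324,.11,np.radians(35))
E
```

```text
[ 0.5756241  -0.02501816  0.23506307]
t 8.55 shift [ 0.3385  0.1241 -0.03  ] roll -0.006 curyaw 34.7 q6 -0.78 z [ 0.004 -0.    -1.   ]
```

apply_moves(plan=[[0.04,0,0,-0.035,0],[0.04,0.005,0.002,-0.075,0],[0.04,0.035,0.013,-0.1,0],[0.04,0.07,0.026,-0.12,0],[0.04,0.109,0.04,-0.125,0],[0.04,0.148,0.054,-0.125,0],[0.04,0.187,0.069,-0.125,0],[0.04,0.226,0.083,-0.125,0],[0.04,0.265,0.097,-0.125,0],[0.04,0.304,0.111,-0.125,0],[0.04,0.33,0.121,-0.125,0],[0.04,0.3385,0.1241,-0.12,0]])

```text
t: 9.55
tool_pos: [0.4827, 0.3273, 0.3532]
tool_rot: [-1.453, -2.785, -0.003]
contact_force: [0.5, -0.6, -3.1]
opening: 0.051
grip_force: 43.6
```

```bash
python3 - <<'E'
from h import *
print(obs()['tool_pos'])
go(.485,.324,.2351-.1547,np.radians(35))
E
```

```text
[0.48265814 0.32734336 0.35318068]
t 9.55 shift [-0.0042 -0.0002  0.1181] roll -0.002 curyaw 34.9 q6 -0.14 z [ 0.001  0.002 -1.   ]
```

apply_moves(plan=[[0.04,-0.004,0,0.035,0],[0.04,-0.004,0,0.07,0],[0.04,-0.004,0,0.095,0],[0.04,-0.004,0,0.108,0],[0.04,-0.004,0,0.108,0],[0.04,-0.004,0,0.108,0]])

```text
t: 10.05
tool_pos: [0.4866, 0.3202, 0.2443]
tool_rot: [-1.459, -2.781, 0.001]
contact_force: [0.2, -0.1, -2.1]
opening: 0.0513
grip_force: 43.5
```

```bash
python3 - <<'E'
from h import *
go(.485,.324,.2351-.1547,np.radians(35))
E
```

```text
t 10.05 shift [0.004  0.0009 0.0092] roll -0.006 curyaw 34.6 q6 -0.15 z [-0.001 -0.001 -1.   ]
```

apply_moves(plan=[[0.04,0.004,0,0.006,0],[0.04,0.004,0,0.01,0],[0.04,0.004,0,0.0105,0],[0.085,0.004,0,0.0105,0],[0.085,0.004,0,0.0105,0],[0.085,0.004,0,0.0105,0],[0.085,0.004,0,0.0105,0],[0.085,0.004,0,-0.03,0],[0.085,0.004,0,-0.07,0],[0.085,0.004,0,-0.11,0]])

```text
t: 10.88
tool_pos: [0.4838, 0.3237, 0.3554]
tool_rot: [-1.458, -2.781, 0.002]
contact_force: [1.3, 0.9, -0.7]
opening: 0.0852
grip_force: 0.0
```

```bash
python3 - <<'E'
from h import *
d=shot('top');print(lids(d))
go(.570,-.105,.2,np.radians(35))
E
```

```text
{'red': array([ 568.9, -105.5,   52.2,  103.6]), 'yellow': array([484.8, 324.6,  52.1, 113. ]), 'blue': array([557.7, 302.7,  50.7, 108.3])}
t 10.93 shift [-0.4014 -0.1756  0.0102] roll -0.006 curyaw 34.7 q6 -0.14 z [ 0.013  0.007 -1.   ]
```

apply_moves(plan=[[0.085,-0.037,-0.016,0,0],[0.085,-0.074,-0.032,0,0],[0.085,-0.111,-0.0485,0,0],[0.085,-0.148,-0.065,0,0],[0.085,-0.185,-0.081,0,0],[0.085,-0.222,-0.097,0,0],[0.085,-0.259,-0.113,0,0],[0.085,-0.296,-0.1295,0,0],[0.085,-0.333,-0.1455,0,0],[0.085,-0.37,-0.162,0.005,0],[0.085,-0.394,-0.172,0.01,0],[0.085,-0.4014,-0.1756,0.03,0]])

```text
t: 11.93
tool_pos: [0.5696, -0.1103, 0.3283]
tool_rot: [1.46, 2.772, 0.0]
contact_force: [-0.7, 0.6, 1.2]
opening: 0.0851
grip_force: 0.0
```

```bash
python3 - <<'E'
from h import *
print(obs()['tool_pos'])
go(.570,-.105,.073,np.radians(35))
E
```

```text
[ 0.56956374 -0.11031676  0.32827027]
t 11.93 shift [0.0049 0.0029 0.1005] roll -0.01 curyaw 34.4 q6 -0.92 z [ 0.008 -0.004 -1.   ]
```

apply_moves(plan=[[0.085,0.004,0.003,0.03,0],[0.085,0.004,0.003,0.065,0],[0.085,0.004,0.003,0.09,0],[0.085,0.004,0.003,0.1,0],[0.085,0.004,0.003,0.1,0],[0.04,0.004,0.003,0.1,0],[0.04,0.004,0.003,0.1,0],[0.04,0.004,0.003,0.1,0],[0.04,0.004,0.003,0.1,0],[0.04,0.004,0.003,0.1,0],[0.04,0.004,0.003,0.1,0]])

```text
t: 12.85
tool_pos: [0.5692, -0.1016, 0.2275]
tool_rot: [1.457, 2.779, 0.0]
contact_force: [-2.2, -0.6, 7.1]
opening: 0.0534
grip_force: 42.4
```

```bash
python3 - <<'E'
from h import *
print(obs()['tool_pos'])
go(.413,.345,.11,np.radians(35))
E
```

```text
[ 0.56923687 -0.10155494  0.22746656]
t 12.85 shift [ 0.456   0.1256 -0.0387] roll -0.006 curyaw 34.7 q6 -0.91 z [ 0.004 -0.002 -1.   ]
```

apply_moves(plan=[[0.04,0,0,-0.035,0],[0.04,0.005,0.001,-0.075,0],[0.04,0.035,0.01,-0.1,0],[0.04,0.072,0.02,-0.12,0],[0.04,0.111,0.031,-0.125,0],[0.04,0.15,0.041,-0.125,0],[0.04,0.189,0.052,-0.125,0],[0.04,0.228,0.063,-0.125,0],[0.04,0.267,0.074,-0.125,0],[0.04,0.306,0.084,-0.125,0],[0.04,0.345,0.095,-0.125,0],[0.04,0.384,0.106,-0.125,0]])

```text
t: 13.85
tool_pos: [0.4355, 0.2767, 0.3497]
tool_rot: [1.459, 2.782, 0.001]
contact_force: [1.3, -0.1, -2.3]
opening: 0.0528
grip_force: 44.2
```

```bash
python3 - <<'E'
from h import *
print(obs()['tool_pos'])
go(.413,.345,.2275-.1547,np.radians(35))
E
```

```text
[0.43548453 0.27673524 0.34965348]
t 13.85 shift [0.0689 0.0202 0.1222] roll -0.006 curyaw 34.7 q6 -0.18 z [ 0.001  0.001 -1.   ]
```

apply_moves(plan=[[0.04,0.035,0.01,0,0],[0.04,0.062,0.018,0,0],[0.04,0.0689,0.02,0.02,0],[0.04,0.0689,0.02,0.055,0],[0.04,0.0689,0.02,0.09,0],[0.04,0.0689,0.02,0.108,0],[0.04,0.0689,0.02,0.112,0],[0.04,0.0689,0.02,0.112,0],[0.04,0.0689,0.02,0.112,0]])

```text
t: 14.6
tool_pos: [0.4147, 0.3434, 0.2389]
tool_rot: [1.458, 2.781, 0.003]
contact_force: [0.2, 0.8, -2.6]
opening: 0.0532
grip_force: 44.0
```

```bash
python3 - <<'E'
from h import *
go(.413,.345,.2275-.1547,np.radians(35))
E
```

```text
t 14.6 shift [ 0.0023 -0.0005  0.0114] roll -0.006 curyaw 34.7 q6 -0.05 z [ 0.002  0.001 -1.   ]
```

apply_moves(plan=[[0.04,0.002,0,0.007,0],[0.04,0.002,0,0.012,0],[0.04,0.002,0,0.0125,0],[0.085,0.002,0,0.0125,0],[0.085,0.002,0,0.0125,0],[0.085,0.002,0,0.0125,0],[0.085,0.002,0,0.0125,0],[0.085,0.002,0,-0.03,0],[0.085,0.002,0,-0.07,0],[0.085,0.002,0,-0.11,0]])

```text
t: 15.43
tool_pos: [0.4127, 0.3445, 0.3483]
tool_rot: [-1.458, -2.781, 0.002]
contact_force: [0.8, 0.7, 0.8]
opening: 0.0851
grip_force: 0.0
```

```bash
python3 - <<'E'
from h import *
d=shot('top');print(lids(d));W=cloud(d);M=masks(d)
cv2.imwrite('pics/t2.png',cv2.resize(d['img'][100:330,60:460],(800,460)))
def disc(d,c):
    W=cloud(d);m=masks(d)[c]&(W[...,0]>.5)&(W[...,0]<.7)&(W[...,1]>-.2)&(W[...,1]<.15)&(W[...,2]<.012)
    (x,y),r=cv2.minEnclosingCircle(W[m][:,:2].astype(np.float32)*1000);return np.round([x,y,2*r],1),np.round(np.median(W[m],0),3)
for c in HT: print(c,disc(d,c))
r,P=rect(d,M['green']&(W[...,0]<.75),-.01,.05);print('scraper',r)
# handle axis: fit line to y < -0.01 portion
h=P[P[:,1]<-.0];print(cv2.fitLine((h[:,:2]*1000).astype(np.float32),cv2.DIST_HUBER,0,.01,.01).ravel(),h[:,1].min(),P[:,1].max())
go(.64,-.01,.25,np.radians(-3))
E
```

```text
{'red': array([416.3, 343.4,  54.4, 103. ]), 'yellow': array([484.5, 324.4,  51.7, 113.1]), 'blue': array([558.9, 302.5,  50.7, 107.9])}
red (array([574.6, -19.6,  72.7]), array([ 0.574, -0.02 ,  0.004]))
yellow (array([ 567.9, -109.9,   72. ]), array([ 0.568, -0.11 ,  0.004]))
blue (array([581.2,  69.9,  73.1]), array([0.581, 0.07 , 0.004]))
scraper ((643.8721923828125, -25.730201721191406), (168.6800537109375, 56.99896240234375), 88.0656509399414)
[ 4.4080589e-02  9.9902797e-01  6.4228986e+02 -5.3002209e+01] -0.1097978535197841 0.0590718433028016
t 15.48 shift [-0.4208 -0.0166 -0.0455] roll 0.657 curyaw 34.7 q6 -0.05 z [ 0.013  0.008 -1.   ]
```

View pics/t2.png

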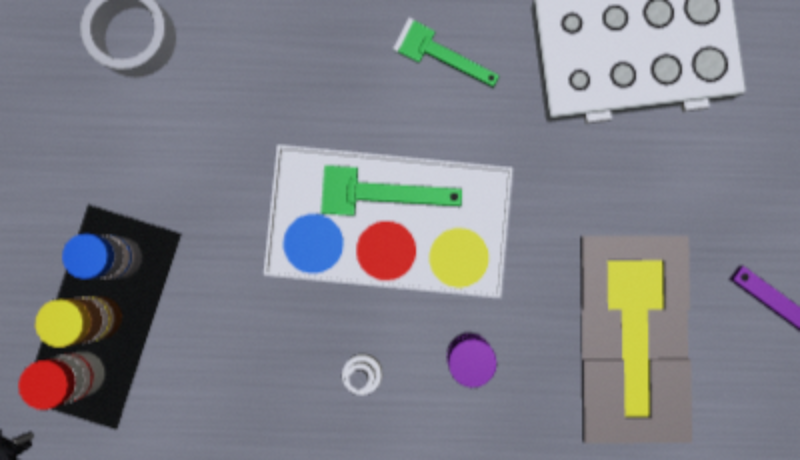

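All three pots stand on the mat (lids at 88,257 / 62,322 / 47,385 with their bodies inside it) and the discs are free. Next I'll go above the scraper handle.

apply_moves(plan=[[0.085,-0.037,-0.0015,0,0.06],[0.085,-0.075,-0.003,0,0.12],[0.085,-0.113,-0.0045,0,0.18],[0.085,-0.151,-0.006,0,0.24],[0.085,-0.189,-0.0075,0,0.3],[0.06,-0.227,-0.009,0,0.36],[0.045,-0.265,-0.0105,0,0.42],[0.045,-0.303,-0.012,0,0.48],[0.045,-0.341,-0.0135,0,0.54],[0.045,-0.379,-0.015,0,0.6],[0.045,-0.41,-0.016,0,0.648],[0.045,-0.4208,-0.0166,0,0.648]])

```text
t: 16.48
tool_pos: [0.6403, -0.0145, 0.3474]
tool_rot: [2.273, 2.166, -0.0]
contact_force: [0.1, -0.7, -0.6]
opening: 0.0453
grip_force: 0.0
```

```bash
python3 - <<'E'
from h import *
go(.644,-.017,.1,np.radians(-2.5))
d=shot('wrist');cv2.imwrite('pics/w2.png',d['img']);W=cloud(d);M=masks(d)
r,P=rect(d,M['green']&(W[...,0]<.75),-.01,.05);print('scraper',r)
h=P[P[:,1]<-.0];l=cv2.fitLine((h[:,:2]*1000).astype(np.float32),cv2.DIST_HUBER,0,.01,.01).ravel();print(l,h[:,1].min(),P[:,1].max(),np.median(h[:,2]))
print([ (x['confidence'],x['point'],atz(d,x['point'],.003)) for x in eyes.tip_of('scraper',d)])
E
```

```text
t 16.48 shift [-0.0022  0.0037  0.0927] roll -0.004 curyaw -2.7 q6 -0.09 z [ 0.001 -0.001 -1.   ]
scraper ((643.0947265625, -24.177581787109375), (167.9716033935547, 58.59714889526367), 88.17068481445312)
[ 3.2309826e-02  9.9947792e-01  6.4164703e+02 -4.9466583e+01] -0.10826124450924451 0.06021528157633977 0.019057660707150204
[(0.8, [451.3, 240.2], array([ 0.81810661, -0.08282434,  0.003     ])), (0.76, [290.0, 182.1], array([ 0.64606048, -0.00967075,  0.003     ]))]
```

View pics/w2.png

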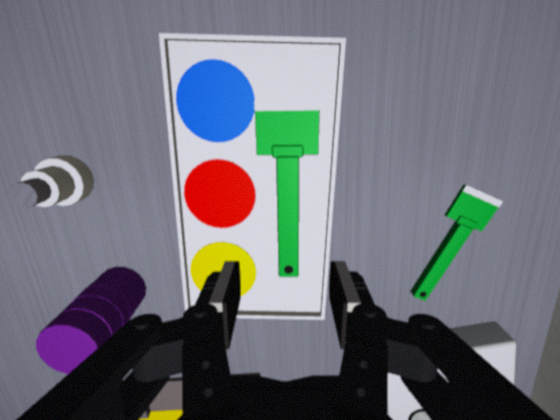

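apply_moves(plan=[[0.045,-0.001,0.003,0.04,0.0],[0.045,-0.001,0.003,0.08,-0.01],[0.045,-0.001,0.003,0.115,-0.01],[0.045,-0.001,0.003,0.14,-0.01],[0.045,-0.001,0.003,0.155,-0.01],[0.045,-0.001,0.003,0.165,-0.01],[0.045,-0.001,0.003,0.1675,-0.01],[0.045,-0.001,0.003,0.1675,-0.01]])

```text
t: 17.25
tool_pos: [0.642, -0.0114, 0.1807]
tool_rot: [2.256, 2.185, 0.001]
contact_force: [0.1, 0.6, 0.3]
opening: 0.045
grip_force: 0.0
```

apply_moves(plan=[[0.015,-0.003,0.001,0.002,0],[0.015,-0.003,0.001,0.002,0],[0.015,-0.003,0.001,0.002,0],[0.015,-0.003,0.001,0.002,0],[0.015,-0.003,0.001,0.002,0],[0.015,-0.003,0.001,0.002,0],[0.015,-0.003,0.001,0.002,0]], newtons=40)

```text
t: 17.83
tool_pos: [0.6438, -0.0153, 0.1803]
tool_rot: [2.256, 2.182, 0.004]
contact_force: [-0.3, -1.4, 5.5]
opening: 0.0211
grip_force: 41.6
```

```bash
python3 - <<'E'
from h import *
print(obs()['tool_pos'])
go(.58,-.15,.15,np.radians(-2.5))
go(.479,-.329,.12,np.radians(-89))
E
```

```text
[ 0.64375684 -0.01528803  0.18032157]
t 17.83 shift [-0.1368 -0.0588 -0.1245] roll 0.011 curyaw -1.9 q6 -0.11 z [ 0.004 -0.001 -1.   ]
t 17.83 shift [-0.3191 -0.1539 -0.0948] roll 1.52 curyaw -1.9 q6 -0.11 z [ 0.004 -0.001 -1.   ]
```

apply_moves(plan=[[0.015,0,0,-0.03,0],[0.015,0,0,-0.07,0],[0.015,-0.02,-0.01,-0.1,0.1],[0.015,-0.05,-0.024,-0.12,0.22],[0.015,-0.085,-0.041,-0.125,0.34],[0.015,-0.12,-0.058,-0.125,0.46],[0.015,-0.155,-0.075,-0.125,0.58],[0.015,-0.19,-0.092,-0.125,0.7],[0.015,-0.225,-0.108,-0.125,0.82],[0.015,-0.26,-0.125,-0.125,0.94],[0.015,-0.295,-0.142,-0.125,1.06],[0.015,-0.319,-0.154,-0.125,1.18]])

```text
t: 18.83
tool_pos: [0.4762, -0.331, 0.3028]
tool_rot: [3.093, 0.547, -0.001]
contact_force: [-0.2, -0.4, -1.1]
opening: 0.021
grip_force: 40.7
```

apply_moves(plan=[[0.015,0,0,0,0.12],[0.015,0,0,0,0.24],[0.015,0,0,0,0.34],[0.015,0,0,0,0.34],[0.015,0,0,0,0.34],[0.015,0,0,0,0.34]])

```text
t: 19.33
tool_pos: [0.4781, -0.3285, 0.3028]
tool_rot: [-3.141, -0.032, 0.001]
contact_force: [-0.1, 0.3, -1.3]
opening: 0.0209
grip_force: 40.7
```

```bash
python3 - <<'E'
from h import *
o=obs();print(o['tool_pos'])
go(.479,-.329,.05,np.radians(-88.8))
for n in ['wrist','top','side']:
    d=shot(n);W=cloud(d);M=masks(d);cv2.imwrite(f'pics/a_{n}.png',d['img'])
    try:
        r,P=rect(d,M['green']&(W[...,0]<.75)&(W[...,1]<-.2),.05,.25);print(n,'scraper',r,np.median(P[:,2]))
        r,P=rect(d,M['yellow']&(W[...,1]<-.2),-.01,.02);print('cutout',r)
    except Exception as e: print(e)
E
```

```text
[ 0.47810741 -0.32848057  0.30276328]
t 19.33 shift [0.0009 0.0006 0.0981] roll -0.001 curyaw -88.8 q6 0.82 z [-0.  0. -1.]
wrist scraper ((486.2215270996094, -328.49053955078125), (134.82168579101562, 59.69052505493164), 0.9649890065193176) 0.1340505164525762
cutout ((566.56005859375, -324.4026794433594), (2.9999992847442627, 70.15377044677734), 1.2918808460235596)
top scraper ((522.1845703125, -328.133544921875), (61.25437545776367, 59.429080963134766), 1.408403992652893) 0.13528243799176376
cutout ((476.6255798339844, -323.98834228515625), (186.69973754882812, 44.24723434448242), 10.265957832336426)
side scraper ((522.0188598632812, -346.3348083496094), (63.73584747314453, 93.61876678466797), 0.1884947419166565) 0.1343077392811567
cutout ((475.93475341796875, -327.0565185546875), (192.23731994628906, 76.5279541015625), 0.6638467311859131)
```

View pics/a_wrist.png

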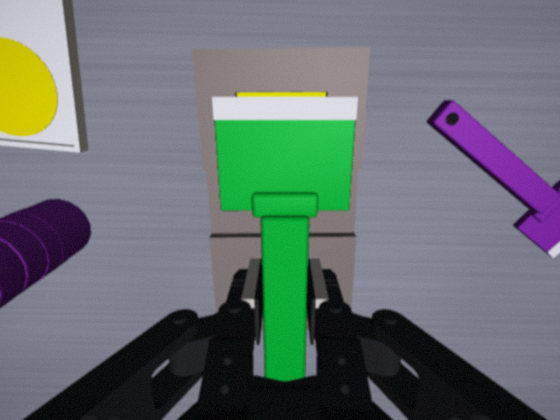

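apply_moves(plan=[[0.015,0.001,0,0.035,0],[0.015,0.001,0,0.07,0],[0.015,0.001,0,0.09,0],[0.015,0.001,0,0.095,0],[0.015,0.001,0,0.095,0],[0.015,0.001,0,0.095,0]])

```text
t: 19.98
tool_pos: [0.4797, -0.329, 0.2091]
tool_rot: [3.14, 0.029, 0.002]
contact_force: [0.8, -0.7, -0.3]
opening: 0.0207
grip_force: 40.7
```

```bash
python3 - <<'E'
from h import *
o=obs();print(o['tool_pos'])
go(.479,-.329,.03,np.radians(-88.8))
d=shot('wrist');W=cloud(d);M=masks(d);cv2.imwrite('pics/b_wrist.png',d['img'])
r,P=rect(d,M['green']&(W[...,0]<.75)&(W[...,1]<-.2),.01,.25);print('scraper',r,np.median(P[:,2]))
Q=P[P[:,0]>.52];print('blade y',Q[:,1].min(),Q[:,1].max(),'mid',(Q[:,1].min()+Q[:,1].max())/2,'greenend',Q[:,0].max())
m=M['yellow']&(W[...,1]<-.2)&(W[...,2]<.02)
v,u=np.nonzero(m);print('yellow px',u.min(),u.max(),v.min(),v.max());Y=W[m];print(Y.min(0),Y.max(0))
r=cv2.minAreaRect(Y[:,:2].astype(np.float32)*1000);print(r)
E
```

```text
[ 0.47969289 -0.329029    0.20913342]
t 19.98 shift [-0.0007 -0.0001  0.0244] roll -0.003 curyaw -89.0 q6 0.82 z [ 0.001 -0.001 -1.   ]
scraper ((488.092529296875, -329.2427062988281), (134.7616729736328, 59.61717987060547), 0.7363746762275696) 0.040515210726267264
blade y -0.35845885898031093 -0.2986410222618332 mid -0.32854994062107207 greenend 0.555644213725728
yellow px 208 346 90 376
[ 0.38038207 -0.35954091  0.00409956] [ 0.56896438 -0.28913514  0.01709062]
((474.4497375488281, -326.17059326171875), (187.70704650878906, 70.39820098876953), 1.140439510345459)
```

View pics/b_wrist.png

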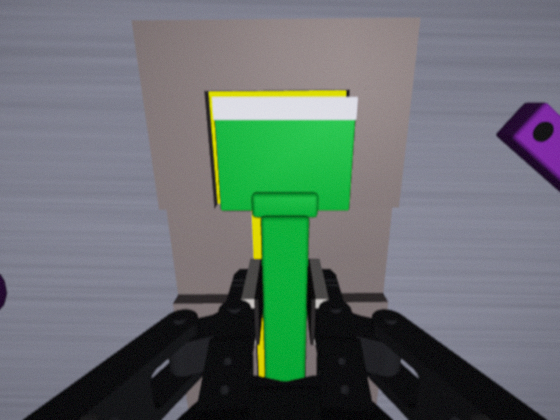

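apply_moves(plan=[[0.015,-0.001,-0.003,0,0],[0.015,-0.001,-0.003,0,0],[0.015,-0.001,-0.003,0.005,0],[0.015,-0.001,-0.003,0.01,0],[0.015,-0.001,-0.003,0.014,0],[0.015,-0.001,-0.003,0.017,0],[0.015,-0.001,-0.003,0.02,0],[0.015,-0.001,-0.003,0.022,0],[0.015,-0.001,-0.003,0.024,0],[0.015,-0.001,-0.003,0.025,0],[0.015,-0.001,-0.003,0.025,0]])

```text
t: 20.95
tool_pos: [0.4783, -0.3258, 0.1834]
tool_rot: [3.141, 0.028, 0.0]
contact_force: [-0.9, 0.1, 1.2]
opening: 0.0208
grip_force: 41.0
```

```bash
python3 - <<'E'
from h import *
o=obs();print(o['tool_pos'])
d=shot('wrist');W=cloud(d);M=masks(d);cv2.imwrite('pics/c_wrist.png',d['img'])
r,P=rect(d,M['green']&(W[...,0]<.75)&(W[...,1]<-.2),.0,.25);print('scraper',r)
Q=P[P[:,0]>.52];print('blade z',np.median(Q[:,2]),'handle z',np.median(P[P[:,0]<.5][:,2]))
E
```

```text
[ 0.47827648 -0.32583115  0.18339018]
scraper ((486.192138671875, -326.17669677734375), (134.9169921875, 59.45321273803711), 1.088398814201355)
blade z 0.01390349094139981 handle z 0.02178748354613405
```

View pics/c_wrist.png

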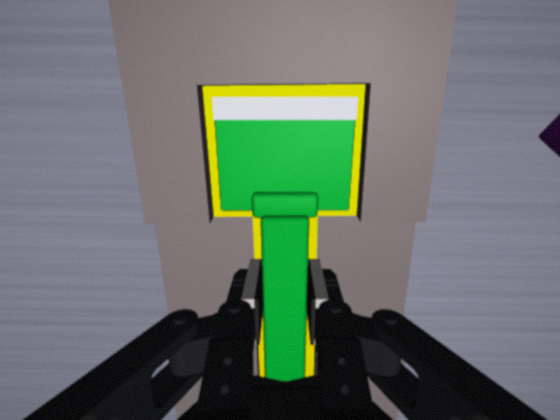

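Seated: even yellow margin around the blade (203–367) and heights match (blade top 14 mm, handle top 22 mm). I'll release and lift.

apply_moves(plan=[[0.045,0,0,0,0],[0.045,0,0,0,0],[0.045,0,0,0,0],[0.045,0,0,0,0],[0.045,0,0,-0.02,0],[0.045,0,0,-0.06,0],[0.06,0,0,-0.1,0],[0.085,0,0,-0.14,0],[0.085,0,0,-0.17,0],[0.085,0,0,-0.175,0]])

```text
t: 21.83
tool_pos: [0.4793, -0.3268, 0.3663]
tool_rot: [3.133, 0.028, 0.015]
contact_force: [0.7, -1.2, 1.5]
opening: 0.0846
grip_force: 0.0
```

```bash
python3 - <<'E'
from h import *
d=shot('top');W=cloud(d);M=masks(d)
print(lids(d))
r,P=rect(d,M['green']&(W[...,0]<.75),.0,.05);print('scraper',r,np.percentile(P[:,2],[5,50,95]))
go(.485,.324,.205,np.radians(35))
E
```

```text
{'red': array([416.7, 344.1,  55. , 103.1]), 'yellow': array([484.5, 323.6,  51.8, 113.1]), 'blue': array([559. , 302.4,  50.5, 108.2])}
scraper ((513.6734619140625, -327.1246643066406), (76.95556640625, 59.36299514770508), 1.4694842100143433) [0.01190262 0.01641846 0.02434793]
t 21.88 shift [ 1.750e-02 -6.503e-01  1.000e-04] roll 0.978 curyaw -89.0 q6 0.83 z [ 0.008 -0.007 -1.   ]
```

apply_moves(plan=[[0.085,0.001,-0.036,0,-0.12],[0.085,0.002,-0.073,0,-0.24],[0.085,0.003,-0.11,0,-0.36],[0.085,0.004,-0.147,0,-0.48],[0.085,0.005,-0.184,0,-0.6],[0.085,0.006,-0.221,0,-0.72],[0.085,0.007,-0.258,0,-0.84],[0.085,0.008,-0.295,0,-0.96],[0.085,0.009,-0.332,0,-1.08],[0.085,0.01,-0.369,0,-1.2],[0.085,0.011,-0.406,0,-1.32],[0.085,0.012,-0.443,0,-1.44]])

```text
t: 22.88
tool_pos: [0.4813, 0.1192, 0.356]
tool_rot: [-2.336, -2.098, 0.003]
contact_force: [0.5, 0.4, -0.3]
opening: 0.0849
grip_force: 0.0
```

```bash
python3 - <<'E'
from h import *
d=shot('wrist');print(obs()['tool_pos'])
go(.485,.324,.205,np.radians(35))
E
```

```text
[0.48095142 0.123846   0.35605225]
t 22.93 shift [ 0.1996 -0.0155 -0.0027] roll -0.709 curyaw -5.6 q6 0.2 z [-0.003  0.005 -1.   ]
```

apply_moves(plan=[[0.085,0.036,-0.003,-0.003,-0.12],[0.085,0.073,-0.006,-0.003,-0.24],[0.085,0.11,-0.009,-0.003,-0.36],[0.085,0.147,-0.012,-0.003,-0.48],[0.085,0.18,-0.0145,-0.003,-0.6],[0.085,0.1996,-0.0155,-0.003,-0.705],[0.085,0.1996,-0.0155,-0.003,-0.705],[0.085,0.1996,-0.0155,-0.003,-0.705]])

```text
t: 23.6
tool_pos: [0.4888, 0.3181, 0.3588]
tool_rot: [-1.475, -2.772, 0.005]
contact_force: [-0.1, 0.1, -0.2]
opening: 0.0847
grip_force: 0.0
```

```bash
python3 - <<'E'
from h import *
go(.485,.324,.078,np.radians(35))
d=shot('wrist');print(lids(d));
E
```

```text
t 23.6 shift [0.007  0.0006 0.1261] roll -0.018 curyaw 33.9 q6 -0.14 z [-0.003 -0.002 -1.   ]
{'red': array([414.4, 344.7,  53.9, 102.8]), 'yellow': array([482.4, 325.9,  52. , 112.9]), 'blue': array([555.6, 304.1,  50. , 107.9])}
```

apply_moves(plan=[[0.085,0.008,0,0.03,-0.018],[0.085,0.008,0,0.07,-0.018],[0.085,0.008,0,0.105,-0.018],[0.085,0.008,0,0.12,-0.018],[0.085,0.008,0,0.126,-0.018],[0.085,0.008,0,0.126,-0.018],[0.04,0.008,0,0.126,-0.018],[0.04,0.008,0,0.126,-0.018],[0.04,0.008,0,0.126,-0.018],[0.04,0.008,0,0.126,-0.018],[0.04,0.008,0,0.126,-0.018],[0.04,0.008,0,0.126,-0.018]])

```text
t: 24.65
tool_pos: [0.4857, 0.3244, 0.2375]
tool_rot: [1.451, 2.784, 0.003]
contact_force: [-1.0, -1.7, 6.4]
opening: 0.0513
grip_force: 40.9
```

```bash
python3 - <<'E'
from h import *
print(obs()['tool_pos'])
go(.568,-.109,.078,np.radians(35))
E
```

```text
[0.48566444 0.32440015 0.23751672]
t 24.65 shift [-0.4024 -0.1808  0.0047] roll -0.001 curyaw 35.0 q6 -0.15 z [ 0.003  0.001 -1.   ]
```

apply_moves(plan=[[0.04,0,0,-0.03,0],[0.04,0,0,-0.07,0],[0.04,0,0,-0.11,0],[0.04,-0.02,-0.009,-0.125,0],[0.04,-0.055,-0.025,-0.125,0],[0.04,-0.092,-0.041,-0.125,0],[0.04,-0.129,-0.058,-0.125,0],[0.04,-0.166,-0.075,-0.125,0],[0.04,-0.203,-0.091,-0.125,0],[0.04,-0.24,-0.108,-0.125,0],[0.04,-0.277,-0.124,-0.125,0],[0.04,-0.314,-0.141,-0.125,0]])

```text
t: 25.65
tool_pos: [0.5489, -0.0158, 0.36]
tool_rot: [1.452, 2.786, 0.001]
contact_force: [1.5, -0.1, -2.9]
opening: 0.0513
grip_force: 43.3
```

```bash
python3 - <<'E'
from h import *
print(obs()['tool_pos'])
go(.568,-.109,.2375-.1547,np.radians(35))
E
```

```text
[ 0.54893033 -0.01579964  0.35999604]
t 25.65 shift [-0.0873 -0.0378  0.1225] roll -0.001 curyaw 35.0 q6 -0.77 z [ 0.001  0.    -1.   ]
```

apply_moves(plan=[[0.04,-0.037,-0.016,0,0],[0.04,-0.07,-0.03,0,0],[0.04,-0.0873,-0.0378,0.01,0],[0.04,-0.0873,-0.0378,0.04,0],[0.04,-0.0873,-0.0378,0.075,0],[0.04,-0.0873,-0.0378,0.1,0],[0.04,-0.0873,-0.0378,0.11,0],[0.04,-0.0873,-0.0378,0.112,0],[0.04,-0.0873,-0.0378,0.112,0],[0.04,-0.0873,-0.0378,0.112,0]])

```text
t: 26.48
tool_pos: [0.5692, -0.1073, 0.2502]
tool_rot: [1.45, 2.783, 0.001]
contact_force: [-0.3, -0.0, -2.0]
opening: 0.0511
grip_force: 43.2
```

```bash
python3 - <<'E'
from h import *
print(obs()['tool_pos'])
go(.568,-.109,.2375-.1547,np.radians(35))
d=shot('top');print(lids(d,.013))
E
```

```text
[ 0.56915438 -0.10728103  0.25022587]
t 26.48 shift [-0.0007 -0.002   0.0127] roll -0.0 curyaw 35.0 q6 -0.93 z [ 0.003 -0.001 -1.   ]
{'red': array([424.3, 349.8,   7.8, 105.8]), 'blue': array([551. , 300.7,  13.5, 110.9])}
```

apply_moves(plan=[[0.04,0,-0.002,0.006,0],[0.04,0,-0.002,0.011,0],[0.04,0,-0.002,0.0135,0],[0.04,0,-0.002,0.014,0],[0.085,0,-0.002,0.014,0],[0.085,0,-0.002,0.014,0],[0.085,0,-0.002,0.014,0],[0.085,0,-0.002,0.014,0],[0.085,0,-0.002,-0.03,0],[0.085,0,-0.002,-0.07,0],[0.085,0,-0.002,-0.11,0]])

```text
t: 27.45
tool_pos: [0.5661, -0.1082, 0.3584]
tool_rot: [-1.451, -2.784, 0.0]
contact_force: [0.1, -0.5, 0.1]
opening: 0.0849
grip_force: 0.0
```

```bash
python3 - <<'E'
from h import *
d=shot('side');print(lids(d))
go(.415,.3445,.205,np.radians(35))
E
```

```text
{'red': array([413.7, 339. ,  59.8, 102.8]), 'yellow': array([ 566.1, -110.8,   52.4,  112.7]), 'blue': array([556.4, 300.3,  55.8, 107.2])}
t 27.5 shift [0.4596 0.1339 0.0059] roll -0.001 curyaw 35.0 q6 -0.93 z [ 0.014 -0.004 -1.   ]
```

apply_moves(plan=[[0.085,0.038,0.011,0,0],[0.085,0.076,0.022,0,0],[0.085,0.114,0.033,0,0],[0.085,0.152,0.044,0,0],[0.085,0.19,0.055,0,0],[0.085,0.228,0.066,0,0],[0.085,0.266,0.077,0,0],[0.085,0.304,0.088,0,0],[0.085,0.342,0.1,0,0],[0.085,0.38,0.111,0,0],[0.085,0.418,0.122,0,0],[0.085,0.447,0.13,0,0]])

```text
t: 28.5
tool_pos: [0.4156, 0.3349, 0.3578]
tool_rot: [-1.449, -2.787, -0.001]
contact_force: [0.2, -0.0, 0.0]
opening: 0.085
grip_force: 0.0
```

```bash
python3 - <<'E'
from h import *
d=shot('side')
print(obs()['tool_pos']);go(.415,.3445,.073,np.radians(35))
E
```

```text
[0.41432444 0.33778159 0.35783081]
t 28.55 shift [0.0046 0.0043 0.1302] roll 0.004 curyaw 35.2 q6 -0.07 z [-0.001  0.004 -1.   ]
```

apply_moves(plan=[[0.085,0.005,0.004,0.02,0],[0.085,0.005,0.004,0.06,0],[0.085,0.005,0.004,0.1,0],[0.085,0.005,0.004,0.12,0],[0.085,0.005,0.004,0.13,0],[0.085,0.005,0.004,0.13,0],[0.04,0.005,0.004,0.13,0],[0.04,0.005,0.004,0.13,0],[0.04,0.005,0.004,0.13,0],[0.04,0.005,0.004,0.13,0],[0.04,0.005,0.004,0.13,0],[0.04,0.005,0.004,0.13,0]])

```text
t: 29.55
tool_pos: [0.4185, 0.3394, 0.2308]
tool_rot: [1.451, 2.784, 0.006]
contact_force: [-2.0, -1.3, 6.9]
opening: 0.0533
grip_force: 42.6
```

```bash
python3 - <<'E'
from h import *
print(obs()['tool_pos']);go(.574,-.019,.073,np.radians(35))
E
```

```text
[0.41847257 0.33940914 0.23076053]
t 29.55 shift [-0.3829 -0.0778  0.0029] roll -0.001 curyaw 34.9 q6 -0.07 z [ 0.004  0.002 -1.   ]
```

apply_moves(plan=[[0.04,0,0,-0.03,0],[0.04,0,0,-0.07,0],[0.04,0,0,-0.11,0],[0.04,-0.02,-0.004,-0.13,0],[0.04,-0.057,-0.0115,-0.13,0],[0.04,-0.096,-0.0195,-0.13,0],[0.04,-0.135,-0.027,-0.13,0],[0.04,-0.174,-0.035,-0.13,0],[0.04,-0.213,-0.043,-0.13,0],[0.04,-0.252,-0.051,-0.13,0],[0.04,-0.291,-0.059,-0.13,0],[0.04,-0.33,-0.067,-0.13,0]])

```text
t: 30.55
tool_pos: [0.5517, 0.0281, 0.3579]
tool_rot: [1.452, 2.786, 0.0]
contact_force: [0.9, 0.7, -3.0]
opening: 0.0537
grip_force: 44.1
```

```bash
python3 - <<'E'
from h import *
d=shot('side');print(lids(d,.13))
print(obs()['tool_pos']);go(.5775,-.0245,.2308-.1547,np.radians(35))
E
```

```text
{'red': array([552.4,  28. ,  65.9, 229.4])}
[0.55379979 0.02261649 0.3582961 ]
t 30.6 shift [-0.0513 -0.0072  0.1279] roll -0.006 curyaw 34.6 q6 -0.7 z [ 0.003 -0.007 -1.   ]
```

apply_moves(plan=[[0.04,-0.03,-0.004,0,0],[0.04,-0.05,-0.007,0,0],[0.04,-0.0513,-0.007,0.02,0],[0.04,-0.0513,-0.007,0.06,0],[0.04,-0.0513,-0.007,0.09,0],[0.04,-0.0513,-0.007,0.11,0],[0.04,-0.0513,-0.007,0.116,0],[0.04,-0.0513,-0.007,0.116,0],[0.04,-0.0513,-0.007,0.116,0]])

```text
t: 31.35
tool_pos: [0.5756, -0.0159, 0.243]
tool_rot: [1.451, 2.785, 0.001]
contact_force: [-0.5, 0.3, -2.1]
opening: 0.0534
grip_force: 43.8
```

```bash
python3 - <<'E'
from h import *
d=shot('side');print(lids(d,.013))
print(obs()['tool_pos']);go(.5775,-.0245,.2308-.1547,np.radians(35))
E
```

```text
{'red': array([575.5, -17.2,  60.9, 114.7]), 'yellow': array([ 548.7, -109.7,   14.6,  116.4]), 'blue': array([547.3, 302.3,  33.5, 110.9])}
[ 0.57613101 -0.01601044  0.24412985]
t 31.4 shift [-0.0077 -0.0038  0.0133] roll -0.001 curyaw 35.0 q6 -0.77 z [ 0.003 -0.001 -1.   ]
```

apply_moves(plan=[[0.04,-0.004,-0.0045,0.004,0],[0.04,-0.004,-0.0045,0.009,0],[0.04,-0.004,-0.0045,0.0125,0],[0.04,-0.004,-0.0045,0.014,0],[0.04,-0.004,-0.0045,0.014,0],[0.085,-0.004,-0.0045,0.014,0],[0.085,-0.004,-0.0045,0.014,0],[0.085,-0.004,-0.0045,0.014,0],[0.085,-0.004,-0.0045,0.014,0],[0.085,-0.004,-0.0045,-0.03,0],[0.085,-0.004,-0.0045,-0.07,0],[0.085,-0.004,-0.0045,-0.11,0]])

```text
t: 32.4
tool_pos: [0.5734, -0.0218, 0.3524]
tool_rot: [-1.451, -2.784, 0.001]
contact_force: [1.7, -0.5, -0.4]
opening: 0.0852
grip_force: 0.0
```

```bash
python3 - <<'E'
from h import *
print(obs()['tool_pos']);d=shot('side');print(lids(d))
go(.557,.303,.2,np.radians(35))
E
```

```text
[ 0.57340872 -0.0217582   0.35241194]
{'red': array([572.9, -20.4,  56.6, 102.8]), 'yellow': array([ 565.7, -110.9,   54.3,  112.5]), 'blue': array([559.3, 298.7,  55.2, 107.7])}
t 32.45 shift [0.2773 0.1707 0.0081] roll -0.0 curyaw 35.0 q6 -0.78 z [ 0.014 -0.002 -1.   ]
```

apply_moves(plan=[[0.085,0.034,0.021,0,0],[0.085,0.068,0.042,0,0],[0.085,0.103,0.063,0,0],[0.085,0.138,0.084,0,0],[0.085,0.173,0.106,0,0],[0.085,0.208,0.128,0,0],[0.085,0.243,0.15,0,0],[0.085,0.27,0.167,0,0],[0.085,0.276,0.171,0,0],[0.085,0.276,0.171,0,0],[0.085,0.276,0.171,0.02,0],[0.085,0.276,0.171,0.03,0]])

```text
t: 33.45
tool_pos: [0.5559, 0.3012, 0.3207]
tool_rot: [-1.453, -2.785, 0.002]
contact_force: [-0.4, -1.1, -0.3]
opening: 0.0848
grip_force: 0.0
```

```bash
python3 - <<'E'
from h import *
d=shot('top');print({k:v for k,v in lids(d).items() if k!='blue'})
print(obs()['tool_pos']);go(.557,.303,.075,np.radians(35))
E
```

```text
{'red': array([573.1, -19. ,  53.4, 103.6]), 'yellow': array([ 566.7, -107.7,   51.5,  113.6])}
[0.5551536  0.30069303 0.3176835 ]
t 33.5 shift [0.0008 0.0034 0.088 ] roll -0.002 curyaw 34.9 q6 -0.23 z [-0.006 -0.003 -1.   ]
```

Red and yellow are within 3 mm of their discs. Blue is next.

apply_moves(plan=[[0.085,0.001,0.002,0.03,0],[0.085,0.001,0.002,0.065,0],[0.085,0.001,0.002,0.082,0],[0.085,0.001,0.002,0.086,0],[0.085,0.001,0.002,0.086,0],[0.04,0.001,0.002,0.086,0],[0.04,0.001,0.002,0.086,0],[0.04,0.001,0.002,0.086,0],[0.04,0.001,0.002,0.086,0],[0.04,0.001,0.002,0.086,0],[0.04,0.001,0.002,0.086,0]])

```text
t: 34.42
tool_pos: [0.5578, 0.3044, 0.2386]
tool_rot: [1.451, 2.784, 0.003]
contact_force: [-1.5, -1.6, 5.6]
opening: 0.0493
grip_force: 40.6
```

```bash
python3 - <<'E'
from h import *
print(obs()['tool_pos']);go(.581,.070,.073,np.radians(35))
E
```

```text
[0.55775519 0.30444932 0.23859196]
t 34.42 shift [-0.2055 -0.1153  0.0108] roll -0.001 curyaw 35.0 q6 -0.23 z [ 0.003  0.001 -1.   ]
```

apply_moves(plan=[[0.04,0,0,-0.03,0],[0.04,-0.01,-0.006,-0.06,0],[0.04,-0.04,-0.022,-0.07,0],[0.04,-0.075,-0.042,-0.07,0],[0.04,-0.11,-0.062,-0.07,0],[0.04,-0.145,-0.081,-0.07,0],[0.04,-0.175,-0.098,-0.07,0],[0.04,-0.198,-0.111,-0.06,0],[0.04,-0.2055,-0.1153,-0.04,0],[0.04,-0.2055,-0.1153,-0.02,0],[0.04,-0.2055,-0.1153,-0.015,0],[0.04,-0.2055,-0.1153,-0.015,0]])

```text
t: 35.42
tool_pos: [0.579, 0.0697, 0.2486]
tool_rot: [-1.45, -2.782, 0.003]
contact_force: [0.3, -0.3, -2.1]
opening: 0.0491
grip_force: 42.5
```

```bash
python3 - <<'E'
from h import *
print(obs()['tool_pos']);go(.581,.070,.2386-.1547,np.radians(35))
E
```

```text
[0.57902602 0.06972331 0.24858858]
t 35.42 shift [-0.0009  0.0018  0.01  ] roll -0.001 curyaw 34.9 q6 -0.62 z [-0.005  0.    -1.   ]
```

apply_moves(plan=[[0.04,0,0.001,0.005,0],[0.04,0,0.001,0.009,0],[0.04,0,0.001,0.011,0],[0.04,0,0.001,0.0115,0],[0.085,0,0.001,0.0115,0],[0.085,0,0.001,0.0115,0],[0.085,0,0.001,0.0115,0],[0.085,0,0.001,0.0115,0],[0.085,0,0.001,-0.03,0],[0.085,0,0.001,-0.07,0],[0.085,0,0.001,-0.11,0],[0.085,0,0.001,-0.14,0]])

```text
t: 36.42
tool_pos: [0.5812, 0.0703, 0.3954]
tool_rot: [1.45, 2.782, 0.003]
contact_force: [1.6, -0.3, 0.8]
opening: 0.0852
grip_force: 0.0
```

apply_moves(plan=[[0.085,0.03,0,0,0],[0.085,0.07,0,0,0],[0.085,0.11,0,0,0],[0.085,0.15,0,0,0],[0.085,0.18,0,0,0],[0.085,0.2,0,0,0],[0.085,0.2,0,0,0],[0.085,0.2,0,0,0]])

```text
t: 37.08
tool_pos: [0.466, 0.2348, 0.3915]
tool_rot: [1.448, 2.787, 0.001]
contact_force: [-0.2, -0.8, 0.0]
opening: 0.085
grip_force: 0.0
```

```bash
python3 - <<'E'
from h import *
d=shot('top');print(lids(d));cv2.imwrite('pics/end.png',cv2.resize(d['img'][100:330,60:460],(800,460)))
W=cloud(d);r,P=rect(d,masks(d)['green']&(W[...,0]<.75),.0,.05);print('scraper',r,np.percentile(P[:,2],[5,50,95]))
E
```

```text
{'red': array([573.1, -19.1,  53.3, 103.4]), 'yellow': array([ 566.8, -107.6,   51.5,  113.7]), 'blue': array([580.8,  69.2,  49.5, 108.4])}
scraper ((469.1964111328125, -328.68780517578125), (165.96426391601562, 59.19990158081055), 1.455659031867981) [0.0128369  0.02094964 0.02500086]
```

View pics/end.png

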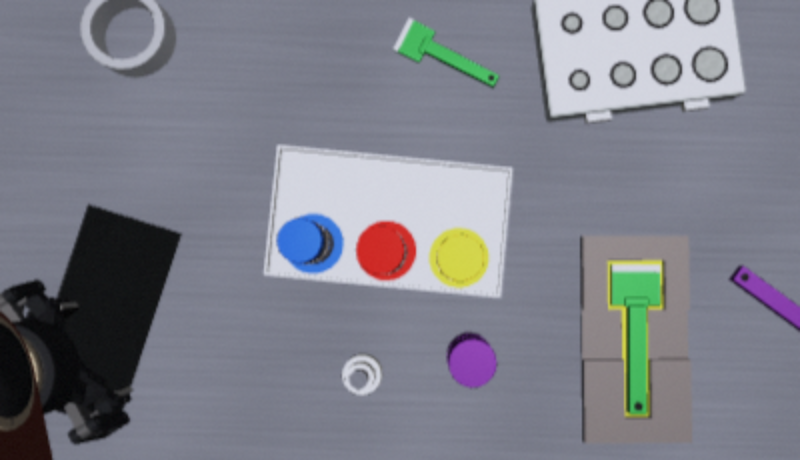

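The final view shows each pot on its own disc (310,243 / 386,250 / 459,257), the scraper seated in its cut-out (637,335), and the nozzle unmoved at (361,375).

```bash
python3 -c "
from station import ctrl
print(ctrl.finish_job())"
```

```text
the job is handed in; nothing more can be done
None
```

The job is handed in (no verdict came back): the scraper is seated in its cut-out, each pot measured within about 3 mm of its own disc, and the nozzle stands where it was.

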